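# Bring the timer round to the front of the turntable

## Robot

A 6-joint arm with a two-finger parallel gripper is mounted at the origin on a cart in front of the work surface, level with it; the furniture and walls round the work are solid. World frame = base frame: x ahead of the robot, y to its left, z up, the work surface at z = 0. Lengths are in m, angles in rad, forces in N, time in s.
With the tool pointing down it reaches from about 0.2 to 0.875 m from the base axis. Payload 3.4 kg.
Tool frame: the origin (TCP) lies midway between the tips of the shut fingers; the grasp point (between the pads) lies 19 mm behind it; z points along the fingers, y is the line along which they close (so a half turn about z gives the same grasp; the last joint's range is limited). The gripper opens to 94 mm and grips with 3 to 60 N. Pads are 16 mm wide; open, the fingers measure 119 mm over their backs; the gripper's body (75 mm by 177 mm) begins 78 mm behind the grasp point.
Start: joints at [-1.336, 0.276, 1.505, -0, 1.361, -0.121], TCP at [0.2, -0.539, 0.184] pointing down, gripper open.
Joint ranges: [-2.89, 2.89], [-0.75, 2.08], [0.22, 2.7], [-1.18, 4.32], [0.11, 2.71], [-2.7, 2.7]. Speed limits (rad/s): [2.57, 2.57, 3.14, 3.14, 3.14, 3.14].

## Interface

Orientations are given as a unit quaternion [w, x, y, z].
In Python, from plant import robot gives the robot as it stands. The module is installed in compiled form; this text tells all that it offers.
- The arm moves only by the tool jog_arm, never from a script. Its argument "rows" is a list of rows, each a list of 7 numbers: the shift along the tool's x, y, z in mm, then the turn, a rotation vector about the tool's x, y, z in degrees, then the opening, from 0 (shut) to 1 (fully open). A call has 1 to 5 rows; each row shifts and turns the commanded pose from where the row before left it, along the tool's axes as they then stand; what a row does not reach is not made up. A row lasts 1/12 s, in which the tool goes at most 41.7 mm and 7.16 degrees, less where a joint would pass 70% of its speed; a pose out of reach is approached as far as the arm can. A call with a gripper value outside its range is refused whole. The fingers move at their own pace and stop on an object; "newtons" is the grip in N (left out, the last holds). Time passes only in rows, so rows that do not move let the fingers close. It gives the time, the measured TCP pose, the force, the opening and the grip force at its end, in the units of the state.
- robot.state(): the state, without advancing time (a new reading comes with each control period).
- robot.capture(name): name is "scene" or "top" or "wrist"; returns (picture, depth): 400x640x3 uint8, blue, green, red; 400x640 float32, m along the optical axis (not along the pixel's ray), 0 where there is no reading.
- robot.camera_params(name): a dict with "intrinsics" (3x3 intrinsics, pixels), "origin" and "orientation" of the camera in the world. Camera axes: x right, y up, looking along -z (the intrinsics and any distortion apply to the point x, -y, -z); pixel columns grow to the right and rows downward; lengths in m; the calibration is good to about 2 mm. A picture is of the moment at which its call begins: read the wrist's pose just before it. camera_params takes no time and is no camera call; for the wrist camera it gives the pose at the moment of the call.
- robot.job_done(): hands the job in; it is judged then, once.
The state is a dict: "time": time; "joint_pos": joint angles; "dq": joint speeds; "effort": joint torques, N m; "eef_pos": TCP position; "tcp_rot": TCP orientation; "force": force on the tool from outside, world axes, zero at the start; "torque": the same for the moment, N m; "width": finger opening in m; "finger_force": force on a finger pad.
Only numpy, scipy, OpenCV 4.12 (cv2) and the standard library are available. Lean on these libraries where they do the work, as an engineer would, in place of code of your own. Each camera call takes 0.05 s, during which the arm holds its last target. There are 200 camera calls.

## Task

Push the wooden turntable round by the pegs on its rim, with the fingertips, until the kitchen timer stands at the front, centred on the line of the tongue of the base board, and leave it at rest there. Turn it gently, so that everything stays standing on it, and do not touch the things on the turntable or disturb the mug, glass, peeler and teaspoon round it.

Things in the scene. Friction and masses are not known exactly. Their poses are not given: they have to be found in the camera images.
- board: Fixed wooden base board under the turntable: a 210 mm disc, 10 mm thick, with one round-ended tongue, 50 mm wide, reaching 195 mm from the axis, with a thin steel strip along its middle. The tongue marks the front. Origin on the turntable's axis at worktop height, z up; the tongue points along the board's -x, toward the robot and its right, 10 to 45 degrees off the world's -x.
- turntable (a joint): Angle of the turntable about the upright axis through the board's origin, rad, counter-clockwise from above positive; turns either way (-12 to 12). Its zero has no fixed relation to the tongue. A wooden disc, 240 mm across, 24 to 42 mm above the worktop. Needs about 1 N at the pegs to turn, stops where it is left, does not coast; the things on it ride along by friction.
- peg (a point): Point on one of six like wooden pegs sticking out level from the rim every 60 degrees: round bars, 14 mm thick, middle 33 mm above the worktop, from 120 to 165 mm from the axis. The point is on the bar's centre line, 147 mm from the axis. A finger let down between two pegs, outside the rim, pushes one round; the tongue (top at 10 mm) lies below there, and a fixed black kettle stand (20 mm high) begins just beyond the pegs.
- timer_center (a point): Centre (half-way up) of the kitchen timer: squat, round, clockwork, 64 mm across, 55 mm tall, a wide drum foot with a narrower ribbed knob on top. It stands loose on the turntable (foot 42 mm above the worktop), about 70 mm from the axis, and starts at least 25 degrees round from the tongue, on either side or at the back.
- tin: Flat round fish tin, 86 mm across, 40 mm tall, loose on the turntable about 70 mm from the axis. Origin: centre of its underside.
- tealight_a: Tea light, 38 mm across, 15 mm tall, loose on the turntable about 70 mm from the axis. Origin: centre of its underside.
- tealight_b: The other tea light, of the same size, loose on the turntable about 70 mm from the axis. Origin: centre of its underside.
- mug: Bystander: spotted mug, 82 mm across, 114 mm with its handle, 91 mm tall, loose on the worktop to the left of the turntable. Origin: centre of its underside.
- tumbler: Bystander: drinking glass, 76 mm across, 86 mm tall, loose, behind the turntable on the left. Origin: centre of its underside.
- peeler: Bystander: vegetable peeler, 170 x 25 x 18 mm, lying loose to the left of the turntable. Origin: centre of its underside; long axis x.
- teaspoon: Bystander: teaspoon, 139 x 30 x 10 mm, lying loose on the left, nearer to the robot than the mug. Origin: centre of its underside; long axis x.
Things that resemble listed ones, but are neither listed nor needed, are in the scene too. What is shaped like the tealight_a but green is not meant.

How it is judged:
By the outcome, as a careful person would: the job done as asked, in the order asked, and still so for the second after the job is handed in, with the robot touching nothing.
It also fails if it takes over 61 s, if anything falls off the work surface, if the arm or the gripper's body presses on something with over 40 N, if the wrist force passes 120 N, or if a joint passes its speed limit or range.

## Working session

There is one attempt and no reset: what is moved stays moved. The work goes in short steps, Python scripts to look and compute and a tool call to move; the robot and the scene stay as the last step left them, time stands still between calls to the robot, and variables do not carry over. Pictures are saved under pics/ and viewed, at most 10 in all, crops included, and the job is handed in when it is done.

Besides the shell and the picture viewer there is one more tool, called after "Emit:" in YAML: its name, and indented under it one key for each argument. jog_arm: Moves the arm, as the interface text tells. Its arguments: {"type":"object","properties":{"rows":{"type":"array","items":{"type":"array","items":{"type":"number"}}},"newtons":{"type":"number"}},"required":["rows"]}

```bash
mkdir -p pics; cat > h.py <<'E'
import numpy as np, cv2
from scipy.spatial.transform import Rotation as R
from plant import robot
def cam(n):
    p=robot.camera_params(n); q=p["orientation"]
    return np.array(p["intrinsics"]),np.array(p["origin"]),R.from_quat([q[1],q[2],q[3],q[0]]).as_matrix()
def ray(c,u,v):
    K,o,M=c; d=np.array([(u-K[0,2])/K[0,0],-(v-K[1,2])/K[1,1],-1.]); return o,M@d
def at_z(c,u,v,z):
    o,d=ray(c,u,v); return o+d*(z-o[2])/d[2]
def proj(c,P):
    K,o,M=c; q=M.T@(np.array(P)-o); return K[0,2]+K[0,0]*q[0]/-q[2], K[1,2]+K[1,1]*q[1]/q[2]
def cloud(c,depth):
    K,o,M=c; v,u=np.mgrid[0:depth.shape[0],0:depth.shape[1]]
    d=np.stack([(u-K[0,2])/K[0,0],-(v-K[1,2])/K[1,1],-np.ones(u.shape)],-1)*depth[...,None]
    return d@M.T+o
E
python3 - <<'E'
from h import *
for n in("top","scene"):
    c=cam(n); im,d=robot.capture(n); cv2.imwrite(f"pics/{n}0.png",im); np.savez(f"{n}0.npz",im=im,d=d)
    print(n,robot.camera_params(n))
s=robot.state(); print(s["time"],s["eef_pos"],s["tcp_rot"])
E
```

```text
top {'intrinsics': array([[442.48172255,   0.        , 328.04500987],
       [  0.        , 442.48172255, 203.00133948],
       [  0.        ,   0.        ,   1.        ]]), 'origin': array([0.41758449, 0.12907477, 0.95379969]), 'orientation': array([ 0.71413139,  0.05701362, -0.05258571, -0.69570148])}
scene {'intrinsics': array([[372.41468247,   0.        , 318.5338262 ],
       [  0.        , 372.41468247, 197.98501235],
       [  0.        ,   0.        ,   1.        ]]), 'origin': array([-0.22671302,  0.23579006,  0.54831965]), 'orientation': array([-0.58366399, -0.32631799,  0.35917853,  0.65103279])}
0.1 [ 0.20016656 -0.53848923  0.183706  ] [-7.88568512e-04  9.84216156e-01  1.76968737e-01 -5.39714058e-05]
```

View pics/top0.png

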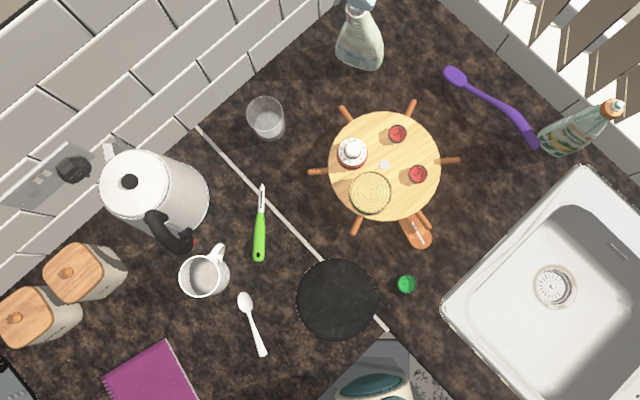

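View pics/scene0.png

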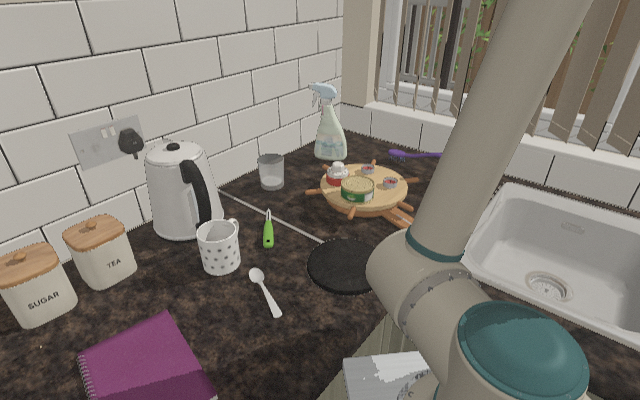

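```bash
python3 - <<'E'
from h import *
c=cam("top"); z=np.load("top0.npz"); P=cloud(c,z["d"])
for n,u,v,h in [("timer",352,152,.09),("axis",384,166,.042),("p",345,110,.033),("p",411,105,.033),("p",455,160,.033),("p",428,225,.033),("p",357,230,.033),("p",313,172,.033),("tongue",424,243,.01),("stand",337,299,.02),("peelr",262,188,.01)]:
    print(n,at_z(c,u,v,h).round(3),P[v,u].round(3))
im=cv2.resize(z["im"][85:275,290:480],None,fx=3.15,fy=3.15,interpolation=cv2.INTER_CUBIC); cv2.imwrite("pics/crop0.png",im)
E
```

```text
timer [0.658 0.091 0.09 ] [0.656 0.091 0.096]
axis [0.642 0.021 0.042] [0.642 0.021 0.045]
p [0.767 0.105 0.033] [0.765 0.105 0.04 ]
p [ 0.782 -0.038  0.033] [ 0.778 -0.037  0.043]
p [ 0.661 -0.132  0.033] [ 0.661 -0.131  0.036]
p [ 0.52  -0.073  0.033] [ 0.52  -0.071  0.04 ]
p [0.506 0.075 0.033] [0.506 0.075 0.037]
p [0.628 0.171 0.033] [0.627 0.17  0.037]
tongue [ 0.484 -0.069  0.01 ] [ 0.484 -0.07   0.008]
stand [0.363 0.113 0.02 ] [0.363 0.113 0.018]
peelr [0.594 0.281 0.01 ] [0.595 0.282 0.005]
```

View pics/crop0.png

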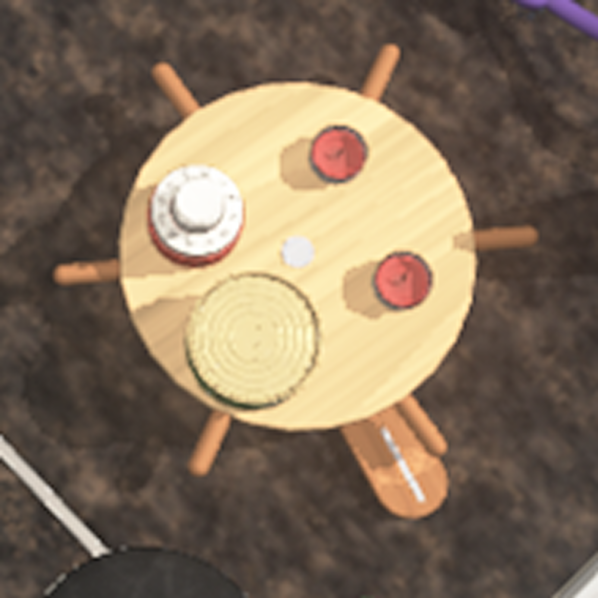

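```bash
python3 - <<'E'
from h import *
c=cam("top"); f=lambda x,y,z:at_z(c,290+(x+.5)/3.15-.5,85+(y+.5)/3.15-.5,z)[:2]
A=f(298.5,256,.042); A2=f(298,252,.043); print("axis",A,A2)
pts=[(58,273),(162,67),(390,48),(536,236),(442,448),(200,470)]
T=np.array([f(x,y,.035) for x,y in pts]); print("tips mean",T.mean(0), np.linalg.norm(T-T.mean(0),axis=1).round(4))
A=T.mean(0); a=np.degrees(np.arctan2(*(T-A).T[::-1]));print("peg az",a.round(1))
for n,x,y,z in [("timer",200,204,.095),("strip0",386,430,.01),("strip1",422,500,.01),("tongue tip",418,517,.01)]:
    p=f(x,y,z); print(n,p.round(4),np.hypot(*(p-A)).round(4),np.degrees(np.arctan2(p[1]-A[1],p[0]-A[0])).round(1))
print(np.degrees(np.arctan2(*(f(422,500,.01)-f(386,430,.01))[::-1])))
for n,u,v,z in[("glass",266,105,.086),("mug",204,275,.09),("bottle",360,10,.15)]: print(n,at_z(c,u,v,z).round(3))
print(R.from_quat(np.roll(robot.state()["tcp_rot"],-1)).as_matrix().round(3))
E
```

```text
axis [0.64242006 0.01975528] [0.64491458 0.02022862]
tips mean [0.64557466 0.01937978] [0.1626 0.1609 0.1606 0.1618 0.161  0.161 ]
peg az [  96.1   36.   -23.   -84.1 -143.4  156.8]
timer [0.6617 0.0889] 0.0713 77.0
strip0 [ 0.5304 -0.0444] 0.1317 -151.0
strip1 [ 0.4835 -0.0685] 0.1844 -151.5
tongue tip [ 0.4719 -0.0658] 0.1934 -153.9
-152.77399617058484
glass [0.754 0.269 0.086]
mug [0.406 0.372 0.09 ]
bottle [0.93  0.083 0.15 ]
[[ 0.937  0.348 -0.   ]
 [ 0.348 -0.937  0.002]
 [ 0.    -0.002 -1.   ]]
```

Emit:
jog_arm:
  rows:
    - [15,-11,0,0,0,0,0]
    - [31,-22.5,0,0,0,0,0]
    - [31,-22.5,0,0,0,0,0]
    - [31,-22.5,0,0,0,0,0]
    - [31,-22.5,0,0,0,0,0]

```text
time: 0.52
eef_pos: [0.2961, -0.393, 0.1841]
tcp_rot: [-0.001, 0.984, 0.177, 0.0]
force: [0.8, -0.5, -0.1]
width: 0.0642
finger_force: 0.0
```

Emit:
jog_arm:
  rows:
    - [31,-22.5,0,0,0,0,0]
    - [31,-22.5,0,0,0,0,0]
    - [31,-22.5,0,0,0,0,0]
    - [31,-22.5,0,0,0,0,0]
    - [31,-22.5,0,0,0,0,0]

```text
time: 0.93
eef_pos: [0.4018, -0.2333, 0.1844]
tcp_rot: [-0.0, 0.984, 0.177, 0.0]
force: [-0.2, -0.1, -0.1]
width: 0.0306
finger_force: 0.0
```

Emit:
jog_arm:
  rows:
    - [31,-22.5,0,0,0,0,0]
    - [31,-22.5,0,0,0,0,0]
    - [31,-22.5,0,0,0,0,0]
    - [31,-22.5,0,0,0,0,0]
    - [31,-22.5,0,0,0,0,0]

```text
time: 1.35
eef_pos: [0.5074, -0.0739, 0.1844]
tcp_rot: [-0.0, 0.984, 0.177, -0.0]
force: [1.3, -0.4, -0.4]
width: 0.0008
finger_force: 0.0
```

Emit:
jog_arm:
  rows:
    - [31,-22.5,0,0,0,0,0]
    - [31,-22.5,0,0,0,0,0]
    - [31,-22.5,0,0,0,0,0]
    - [31,-22.5,0,0,0,0,0]
    - [0,0,0,0,0,0,0]

```text
time: 1.77
eef_pos: [0.5949, 0.0575, 0.1837]
tcp_rot: [-0.002, 0.984, 0.18, 0.001]
force: [1.1, -0.7, 0.1]
width: 0.0005
finger_force: 0.0
```

Emit:
jog_arm:
  rows:
    - [27,-18.5,0,0,0,0,0]
    - [27,-18.5,0,0,0,0,0]
    - [27,-18.5,0,0,0,0,0]
    - [27,-18.5,0,0,0,0,0]
    - [0,0,0,0,0,6,0]

```text
time: 2.18
eef_pos: [0.6695, 0.163, 0.1832]
tcp_rot: [-0.002, 0.992, 0.126, 0.001]
force: [-0.0, -0.8, 0.5]
width: 0.0006
finger_force: 0.0
```

Emit:
jog_arm:
  rows:
    - [0,0,0,0,0,6,0]
    - [0,0,0,0,0,6,0]
    - [0,0,0,0,0,6,0]
    - [0,0,0,0,0,6,0]
    - [0,0,0,0,0,0,0]

```text
time: 2.6
eef_pos: [0.6666, 0.1576, 0.1842]
tcp_rot: [0.0, 0.996, -0.085, -0.001]
force: [-0.2, 0.1, -0.2]
width: 0.0001
finger_force: 0.0
```

```bash
python3 - <<'E'
from h import *
s=robot.state(); print(s["eef_pos"],s["time"],s["joint_pos"]); print(R.from_quat(np.roll(s["tcp_rot"],-1)).as_matrix().round(3))
c=cam("wrist"); im,d=robot.capture("wrist"); np.savez("w1.npz",im=im,d=d,K=c[0],o=c[1],M=c[2]); cv2.imwrite("pics/w1.png",im)
for p in([.645,.02,.042],[.627,.181,.033]): print(proj(c,p))
E
```

```text
[0.66664314 0.15764936 0.1841523 ] 2.6 [1.30727522e-01 4.45111893e-01 1.24393325e+00 8.78662675e-06
 1.45413097e+00 1.87089466e+00]
[[ 0.986 -0.169 -0.002]
 [-0.169 -0.986 -0.   ]
 [-0.002  0.    -1.   ]]
(np.float64(461.96296480768035), np.float64(182.24984413627953))
(np.float64(304.99292230164605), np.float64(222.90048329636977))
```

View pics/w1.png

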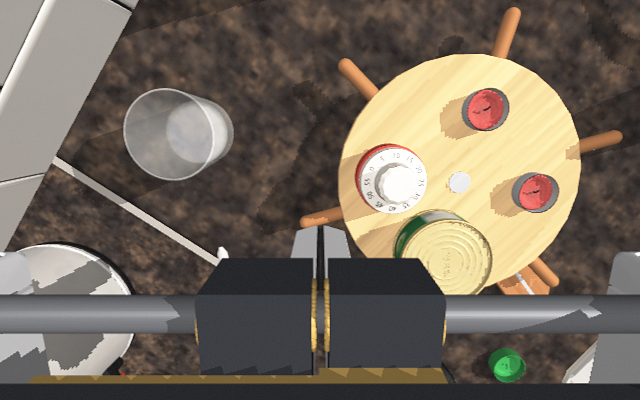

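Emit:
jog_arm:
  rows:
    - [0,-2,20,0,0,0,0]
    - [0,-2,35,0,0,0,0]
    - [0,-2,40,0,0,0,0]
    - [0,-2,40,0,0,0,0]
    - [0,0,25,0,0,0,0]

```text
time: 3.07
eef_pos: [0.6661, 0.1653, 0.0205]
tcp_rot: [0.001, 0.997, -0.082, -0.003]
force: [-0.4, -0.3, -0.0]
width: 0.0007
finger_force: 0.0
```

Emit:
jog_arm:
  rows:
    - [-2.6,0,0,0,0,-1,0]
    - [-3.8,0,0,0,0,-1.5,0]
    - [-5.1,0.1,0,0,0,-2,0]
    - [-5.1,0.1,0,0,0,-2,0]
    - [-5.1,0.1,0,0,0,-2,0]

```text
time: 3.48
eef_pos: [0.6494, 0.1679, 0.0279]
tcp_rot: [-0.0, 1.0, -0.008, 0.003]
force: [0.4, 0.7, -0.0]
width: 0.0004
finger_force: 0.0
```

```bash
cat > fin.py <<'E'
from h import *
s=robot.state(); p=s["eef_pos"]; r=p[:2]-np.array([.645,.02]); M=R.from_quat(np.roll(s["tcp_rot"],-1)).as_matrix()
print(s["time"],"pos",p.round(4),"r",np.hypot(*r).round(4),"az",np.degrees(np.arctan2(r[1],r[0])).round(1)%360,"in-az",np.degrees(np.arctan2(-M[1,1],-M[0,1])).round(1)%360,"F",np.round(s["force"],1),"q",s["joint_pos"].round(2))
E
python3 fin.py
```

```text
3.4833 pos [0.6494 0.1679 0.0279] r 0.1479 az 88.3 in-az 89.1 F [ 0.4  0.7 -0. ] q [ 0.15  0.52  1.51 -0.    1.1   1.74]
```

Emit:
jog_arm:
  rows:
    - [-5.1,0.1,0,0,0,-2,0]
    - [-5.1,0.1,0,0,0,-2,0]
    - [-5.1,0.1,0,0,0,-2,0]
    - [-6.4,0.1,0,0,0,-2.5,0]
    - [-6.4,0.1,0,0,0,-2.5,0]

```text
time: 3.9
eef_pos: [0.6215, 0.1658, 0.0282]
tcp_rot: [-0.0, 0.996, 0.089, 0.003]
force: [0.2, 0.2, -0.2]
width: 0.0003
finger_force: 0.0
```

Emit:
jog_arm:
  rows:
    - [-7.7,0.2,0,0,0,-3,0]
    - [-7.7,0.2,0,0,0,-3,0]
    - [-7.7,0.2,0,0,0,-3,0]
    - [-7.7,0.2,0,0,0,-3,0]
    - [-7.7,0.2,0,0,0,-3,0]

```text
time: 4.32
eef_pos: [0.5847, 0.1542, 0.028]
tcp_rot: [0.0, 0.976, 0.218, 0.003]
force: [-0.9, -0.7, -0.7]
width: 0.0003
finger_force: 0.0
```

```bash
python3 fin.py
```

```text
4.3167 pos [0.5847 0.1542 0.028 ] r 0.1472 az 114.2 in-az 115.2 F [-0.9 -0.7 -0.7] q [ 0.14  0.44  1.67 -0.    1.03  1.27]
```

```bash
python3 - <<'E'
from h import *
im,d=robot.capture("top"); cv2.imwrite("pics/t1.png",cv2.resize(im[75:285,270:490],None,fx=2.5,fy=2.5,interpolation=cv2.INTER_CUBIC))
E
```

```text
(no output)
```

View pics/t1.png

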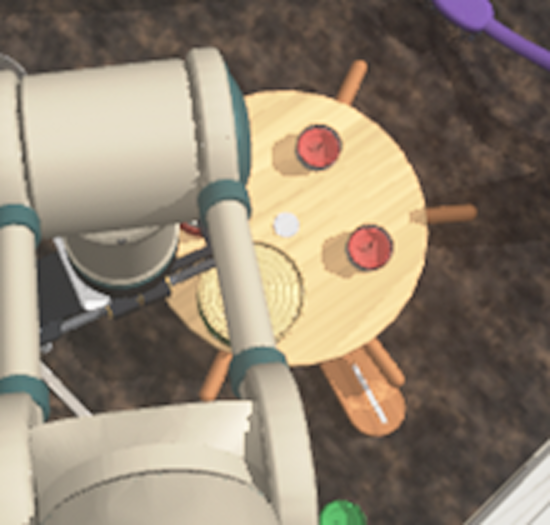

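```bash
python3 - <<'E'
from h import *
c=cam("wrist"); im,d=robot.capture("wrist"); cv2.imwrite("pics/w2.png",im); np.savez("w2.npz",im=im,d=d)
p=robot.state()["eef_pos"]; print(p,proj(c,p)); 
for a in (96.5,120,156.5):
    for r in(.12,.165): print(a,r,proj(c,[.645+r*np.cos(np.radians(a)),.02+r*np.sin(np.radians(a)),.033]))
E
```

```text
[0.58367147 0.15392036 0.02763052] (np.float64(322.7646678797362), np.float64(227.64109415348508))
96.5 0.12 (np.float64(383.6516400007418), np.float64(167.09784465757596))
96.5 0.165 (np.float64(306.8031407905685), np.float64(140.59291119098276))
120 0.12 (np.float64(369.98098748702057), np.float64(249.39687682642486))
120 0.165 (np.float64(293.62025688848854), np.float64(255.23065953917904))
156.5 0.12 (np.float64(412.82323632979023), np.float64(352.91539970838903))
156.5 0.165 (np.float64(357.9570567796769), np.float64(392.90037926284265))
```

View pics/w2.png

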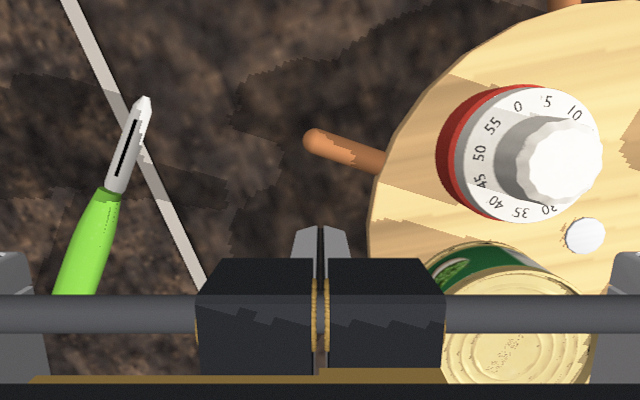

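```bash
python3 - <<'E'
from h import *
w1=np.load("w1.npz"); c1=(w1["K"],w1["o"],w1["M"]); c2=cam("wrist"); d2=np.load("w2.npz")["d"]
P2=cloud(c2,d2); P1=cloud(c1,w1["d"])
for u,v in[(315,140),(345,150),(370,160),(585,235),(320,236),(312,240),(335,236)]: print((u,v),P2[v,u].round(4))
for u,v in[(310,220),(330,216),(459,182)]: print("w1",(u,v),P1[v,u].round(4))
def tri(a,b):
    o1,d1=ray(c1,*a);o2,d2=ray(c2,*b); t=np.linalg.lstsq(np.stack([d1,-d2],1),o2-o1,rcond=None)[0]; return o1+d1*t[0],o2+d2*t[1]
print(tri((301,222),(303,140)),tri((459,182),(585,235)))
E
```

```text
(315, 140) [0.6299 0.1802 0.0383]
(345, 150) [0.6319 0.1634 0.0384]
(370, 160) [0.6328 0.1488 0.0379]
(585, 235) [0.6464 0.0232 0.0423]
(320, 236) [0.5896 0.1583 0.0611]
(312, 240) [0.5892 0.1623 0.0708]
(335, 236) [0.5938 0.1523 0.065 ]
w1 (310, 220) [0.6306 0.1749 0.0377]
w1 (330, 216) [0.632  0.154  0.0398]
w1 (459, 182) [0.6457 0.0228 0.0419]
(array([0.62607064, 0.18587451, 0.024061  ]), array([0.62619943, 0.18619645, 0.02405802])) (array([0.64590932, 0.02311696, 0.04269211]), array([0.64636112, 0.02337023, 0.04248799]))
```

```bash
python3 - <<'E'
from h import *
for n in("w2",):
    w=np.load(n+".npz"); P=cloud(cam("wrist"),w["d"])
    for u in(308,314,328,332):
        print(u,[(v,P[v,u].round(3).tolist()) for v in range(222,250,3)])
s=robot.state(); print(s["eef_pos"],s["tcp_rot"],s["force"],s["torque"])
E
```

```text
308 [(222, [0.576, 0.161, -0.001]), (225, [0.574, 0.16, -0.002]), (228, [0.588, 0.165, 0.053]), (231, [0.588, 0.164, 0.058]), (234, [0.588, 0.164, 0.062]), (237, [0.588, 0.164, 0.065]), (240, [0.589, 0.164, 0.071]), (243, [0.588, 0.164, 0.075]), (246, [0.589, 0.164, 0.079]), (249, [0.589, 0.164, 0.083])]
314 [(222, [0.578, 0.157, -0.002]), (225, [0.576, 0.156, -0.002]), (228, [0.59, 0.162, 0.053]), (231, [0.589, 0.162, 0.057]), (234, [0.59, 0.162, 0.063]), (237, [0.59, 0.162, 0.068]), (240, [0.589, 0.161, 0.07]), (243, [0.589, 0.161, 0.074]), (246, [0.59, 0.161, 0.079]), (249, [0.641, 0.182, 0.227])]
328 [(222, [0.582, 0.149, -0.001]), (225, [0.58, 0.148, -0.001]), (228, [0.593, 0.155, 0.052]), (231, [0.592, 0.155, 0.056]), (234, [0.592, 0.155, 0.062]), (237, [0.592, 0.155, 0.066]), (240, [0.592, 0.156, 0.071]), (243, [0.592, 0.156, 0.075]), (246, [0.592, 0.156, 0.079]), (249, [0.592, 0.156, 0.081])]
332 [(222, [0.583, 0.146, -0.001]), (225, [0.581, 0.145, -0.002]), (228, [0.593, 0.153, 0.052]), (231, [0.594, 0.154, 0.058]), (234, [0.593, 0.154, 0.063]), (237, [0.593, 0.154, 0.067]), (240, [0.593, 0.154, 0.072]), (243, [0.593, 0.154, 0.075]), (246, [0.593, 0.154, 0.079]), (249, [0.593, 0.154, 0.084])]
[0.58367147 0.15392036 0.02763052] [2.00677778e-04 9.76325188e-01 2.16297790e-01 2.08639078e-03] [ 2.85402886e-04 -3.88024431e-01  1.15324487e-01] [-0.06359812 -0.01103414 -0.0222381 ]
```

```bash
python3 - <<'E'
from h import *
w=np.load("w2.npz"); P=cloud(cam("wrist"),w["d"])
for u in(230,280,380,430): print(u,[(v,P[v,u].round(3).tolist()) for v in (256,260,266,280,292,298,310,340)])
im,d=robot.capture("scene"); cv2.imwrite("pics/s2.png",cv2.resize(im[150:270,270:430],None,fx=4,fy=4,interpolation=cv2.INTER_CUBIC))
E
```

```text
230 [(256, [0.531, 0.2, -0.001]), (260, [0.603, 0.188, 0.151]), (266, [0.604, 0.187, 0.155]), (280, [0.605, 0.185, 0.162]), (292, [0.604, 0.184, 0.166]), (298, [0.604, 0.184, 0.167]), (310, [0.603, 0.183, 0.168]), (340, [0.597, 0.18, 0.169])]
280 [(256, [0.545, 0.168, -0.002]), (260, [0.609, 0.177, 0.152]), (266, [0.608, 0.177, 0.155]), (280, [0.609, 0.176, 0.162]), (292, [0.609, 0.176, 0.167]), (298, [0.609, 0.175, 0.168]), (310, [0.607, 0.175, 0.17]), (340, [0.601, 0.172, 0.169])]
380 [(256, [0.587, 0.12, 0.041]), (260, [0.618, 0.157, 0.152]), (266, [0.618, 0.157, 0.155]), (280, [0.617, 0.158, 0.162]), (292, [0.617, 0.159, 0.168]), (298, [0.616, 0.159, 0.168]), (310, [0.615, 0.158, 0.17]), (340, [0.609, 0.155, 0.169])]
430 [(256, [0.599, 0.094, 0.042]), (260, [0.597, 0.094, 0.043]), (266, [0.595, 0.094, 0.046]), (280, [0.622, 0.149, 0.162]), (292, [0.621, 0.15, 0.167]), (298, [0.62, 0.151, 0.169]), (310, [0.618, 0.149, 0.168]), (340, [0.613, 0.146, 0.168])]
```

View pics/s2.png

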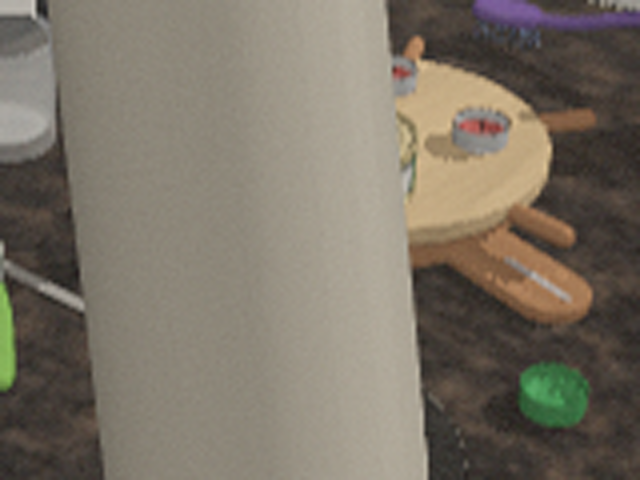

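Emit:
jog_arm:
  rows:
    - [0,0,6,0,0,0,0]
    - [0,0,7,0,0,0,0]
    - [0,0,7,0,0,0,0]
    - [0,0,5,0,0,0,0]
    - [0,0,0,0,0,0,0]

```text
time: 4.88
eef_pos: [0.5819, 0.1537, -0.0025]
tcp_rot: [-0.0, 0.977, 0.215, -0.002]
force: [-0.8, -0.1, -0.1]
width: 0.0002
finger_force: 0.0
```

```bash
python3 - <<'E'
from h import *
import fin
c=cam("wrist"); im,d=robot.capture("wrist"); P=cloud(c,d)
for u in(308,332): print(u,[(v,P[v,u].round(3).tolist()) for v in range(222,240,3)])
E
```

```text
4.8833 pos [ 0.5819  0.1537 -0.0025] r 0.1479 az 115.3 in-az 114.9 F [-0.8 -0.1 -0.1] q [ 0.14  0.47  1.7  -0.    0.97  1.28]
308 [(222, [0.583, 0.164, -0.001]), (225, [0.581, 0.163, -0.0]), (228, [0.587, 0.164, 0.023]), (231, [0.587, 0.164, 0.028]), (234, [0.587, 0.164, 0.032]), (237, [0.587, 0.164, 0.036])]
332 [(222, [0.589, 0.151, -0.001]), (225, [0.64, 0.182, 0.196]), (228, [0.592, 0.153, 0.022]), (231, [0.592, 0.153, 0.027]), (234, [0.592, 0.154, 0.033]), (237, [0.592, 0.154, 0.037])]
```

Emit:
jog_arm:
  rows:
    - [-5.1,0.1,0,0,0,-2,0]
    - [-10.3,0.4,0,0,0,-4,0]
    - [-10.3,0.4,0,0,0,-4,0]
    - [-10.3,0.4,0,0,0,-4,0]
    - [-10.3,0.4,0,0,0,-4,0]

```text
time: 5.35
eef_pos: [0.5446, 0.1279, -0.0006]
tcp_rot: [0.0, 0.93, 0.367, 0.0]
force: [0.5, -0.2, 0.3]
width: 0.0006
finger_force: 0.0
```

Emit:
jog_arm:
  rows:
    - [-10.3,0.4,0,0,0,-4,0]
    - [-7.7,0.2,0,0,0,-3,0]
    - [-5.1,0.1,0,0,0,-2,0]
    - [-3.8,0.1,0,0,0,-1.5,0]
    - [-3.8,0.1,0,0,0,-1.5,0]

```text
time: 5.77
eef_pos: [0.5249, 0.1046, -0.0005]
tcp_rot: [0.0, 0.887, 0.461, 0.0]
force: [-0.0, 0.3, 0.6]
width: 0.0006
finger_force: 0.0
```

```bash
python3 fin.py
```

```text
5.7667 pos [ 5.249e-01  1.046e-01 -5.000e-04] r 0.1469 az 144.9 in-az 144.9 F [-0.   0.3  0.6] q [ 0.07  0.39  1.85 -0.    0.9   0.68]
```

Emit:
jog_arm:
  rows:
    - [-3.8,0.1,0,0,0,-1.5,0]
    - [-3.8,0.1,0,0,0,-1.5,0]
    - [-3.8,0.1,0,0,0,-1.5,0]
    - [-3.8,0.1,0,0,0,-1.5,0]
    - [-3.8,0.1,0,0,0,-1.5,0]

```text
time: 6.18
eef_pos: [0.5155, 0.0887, -0.0005]
tcp_rot: [-0.0, 0.855, 0.518, 0.0]
force: [0.8, 1.0, -1.3]
width: 0.0003
finger_force: 0.5
```

Emit:
jog_arm:
  rows:
    - [-5.1,0.1,0,0,0,-2,0]
    - [-5.1,0.1,0,0,0,-2,0]
    - [-5.1,0.1,0,0,0,-2,0]
    - [-5.1,0.1,0,0,0,-2,0]
    - [-5.1,0.1,0,0,0,-2,0]

```text
time: 6.6
eef_pos: [0.5059, 0.065, -0.0004]
tcp_rot: [0.0, 0.807, 0.591, 0.0]
force: [0.6, 0.9, -0.4]
width: 0.0005
finger_force: 0.5
```

```bash
python3 - <<'E'
from h import *
import fin
c=cam("wrist"); im,d=robot.capture("wrist"); cv2.imwrite("pics/w3.png",im); print(proj(c,[.6459,.0232,.0425]))
E
```

```text
6.6 pos [ 5.059e-01  6.500e-02 -4.000e-04] r 0.1462 az 162.1 in-az 162.5 F [ 0.6  0.9 -0.4] q [-0.01  0.36  1.91  0.    0.88  0.3 ]
(np.float64(631.2663312270984), np.float64(255.99382391996738))
```

View pics/w3.png

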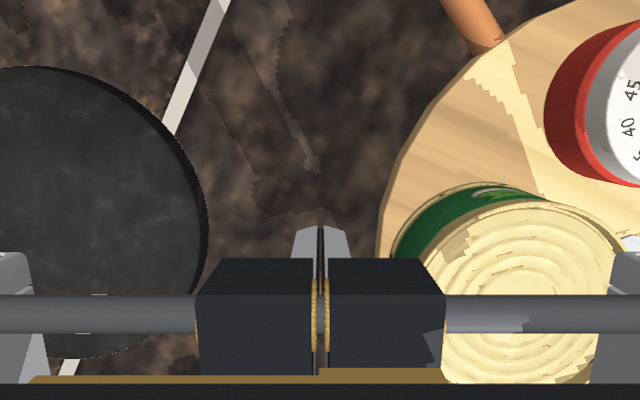

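Emit:
jog_arm:
  rows:
    - [-6.4,0.1,0,0,0,-2.5,0]
    - [-7.7,0.2,0,0,0,-3,0]
    - [-7.7,0.2,0,0,0,-3,0]
    - [-7.7,0.2,0,0,0,-3,0]
    - [-7.7,0.2,0,0,0,-3,0]

```text
time: 7.07
eef_pos: [0.4993, 0.0285, -0.0004]
tcp_rot: [0.0, 0.725, 0.688, 0.001]
force: [1.1, 0.9, -0.5]
width: 0.0005
finger_force: 0.5
```

Emit:
jog_arm:
  rows:
    - [-7.7,0.2,0,0,0,-3,0]
    - [-7.7,0.2,0,0,0,-3,0]
    - [-7.7,0.2,0,0,0,-3,0]
    - [-7.7,0.2,0,0,0,-3,0]
    - [-7.7,0.2,0,0,0,-3,0]

```text
time: 7.48
eef_pos: [0.5022, -0.0098, -0.0004]
tcp_rot: [0.0, 0.63, 0.777, 0.0]
force: [1.3, 1.2, 0.2]
width: 0.0005
finger_force: 0.5
```

Emit:
jog_arm:
  rows:
    - [-7.7,0.2,0,0,0,-3,0]
    - [-7.7,0.2,0,0,0,-3,0]
    - [-7.7,0.2,0,0,0,-3,0]
    - [-7.7,0.2,0,0,0,-3,0]
    - [-7.7,0.2,0,0,0,-3,0]

```text
time: 7.9
eef_pos: [0.5147, -0.046, -0.0005]
tcp_rot: [-0.0, 0.523, 0.853, 0.0]
force: [0.0, 1.5, -0.1]
width: 0.0007
finger_force: 0.5
```

```bash
python3 fin.py
```

```text
7.9 pos [ 5.147e-01 -4.600e-02 -5.000e-04] r 0.146 az 206.9 in-az 207.0 F [ 0.   1.5 -0.1] q [-0.22  0.37  1.89  0.    0.88 -0.7 ]
```

Emit:
jog_arm:
  rows:
    - [-7.7,0.2,0,0,0,-3,0]
    - [-7.7,0.2,0,0,0,-3,0]
    - [-7.7,0.2,0,0,0,-3,0]
    - [-7.7,0.2,0,0,0,-3,0]
    - [-7.7,0.2,0,0,0,-3,0]

```text
time: 8.32
eef_pos: [0.5361, -0.0776, -0.0006]
tcp_rot: [-0.0, 0.407, 0.913, 0.0]
force: [-1.1, 1.2, 0.9]
width: 0.0005
finger_force: 0.5
```

Emit:
jog_arm:
  rows:
    - [-7.7,0.2,0,0,0,-3,0]
    - [-7.7,0.2,0,0,0,-3,0]
    - [-7.7,0.2,0,0,0,-3,0]
    - [-7.7,0.2,0,0,0,-3,0]
    - [-7.7,0.2,0,0,0,-3,0]

```text
time: 8.73
eef_pos: [0.5651, -0.1026, -0.0006]
tcp_rot: [-0.001, 0.284, 0.959, 0.0]
force: [-0.5, 1.4, 0.8]
width: 0.0007
finger_force: 0.5
```

Emit:
jog_arm:
  rows:
    - [-7.7,0.2,0,0,0,-3,0]
    - [-7.7,0.2,0,0,0,-3,0]
    - [-7.7,0.2,0,0,0,-3,0]
    - [-7.7,0.2,0,0,0,-3,0]
    - [-7.7,0.2,0,0,0,-3,0]

```text
time: 9.15
eef_pos: [0.5997, -0.1194, -0.0007]
tcp_rot: [-0.001, 0.157, 0.988, -0.0]
force: [-1.5, -0.0, 0.5]
width: 0.0003
finger_force: 0.5
```

Emit:
jog_arm:
  rows:
    - [-6.4,0.1,0,0,0,-2.5,0]
    - [-5.1,0.1,0,0,0,-2,0]
    - [-5.1,0.1,0,0,0,-2,0]
    - [-2.6,0,0,0,0,-1,0]
    - [0,0,0,0,0,0,0]

```text
time: 9.57
eef_pos: [0.619, -0.1243, -0.0007]
tcp_rot: [0.0, 0.093, 0.996, -0.0]
force: [-0.7, -0.2, -0.7]
width: 0.0005
finger_force: 0.0
```

```bash
python3 - <<'E'
from h import *
import fin
c=cam("top"); im,d=robot.capture("top"); np.savez("t4.npz",im=im,d=d); cv2.imwrite("pics/t4.png",cv2.resize(im[85:275,290:480],None,fx=3.15,fy=3.15,interpolation=cv2.INTER_CUBIC))
E
```

```text
9.5667 pos [ 0.619  -0.1243 -0.0007] r 0.1466 az 259.8 in-az 259.4 F [-0.7 -0.2 -0.7] q [-0.31  0.51  1.63 -0.    1.   -1.69]
```

View pics/t4.png

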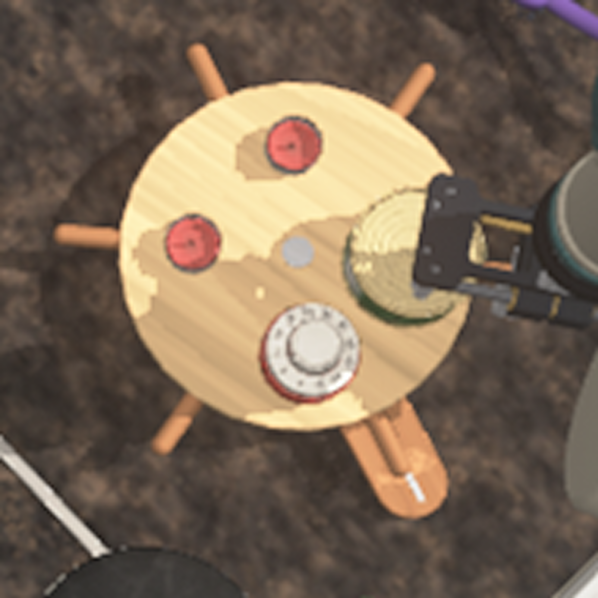

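```bash
cat > m.py <<'E'
from h import *
from scipy.optimize import least_squares
c=cam("top")
def meas(n,guess):
    z=np.load(n); P=cloud(c,z["d"]); im=z["im"]; hsv=cv2.cvtColor(im,cv2.COLOR_BGR2HSV)
    near=np.hypot(P[...,0]-guess[0],P[...,1]-guess[1])<.04
    k=near&(P[...,2]>.088)&(P[...,2]<.105); q=np.argwhere(k); v,u=(q.min(0)+q.max(0))/2; print("knob px",u,v,k.sum(),"centroid",q.mean(0)[::-1].round(1),"z",P[k][:,2].mean().round(4),"P",at_z(c,u,v,P[k][:,2].mean()).round(4))
    kn=at_z(c,*q.mean(0)[::-1],.096)[:2]
    f=lambda x,y,h:at_z(c,290+(x+.5)/3.15-.5,85+(y+.5)/3.15-.5,h)[:2]
    return kn,f
A=np.array([.6455,.0205])
az=lambda p:np.degrees(np.arctan2(p[1]-A[1],p[0]-A[0]))%360
if __name__=="__main__":
    k0,f=meas("top0.npz",(.661,.089)); k1,f=meas("t4.npz",(.585,.005))
    for k in(k0,k1): print(k.round(4),np.hypot(*(k-A)).round(4),az(k).round(1))
    for x,y in[(58,234),(195,48),(430,68),(157,450)]: print("peg",az(f(x,y,.035)).round(1),np.hypot(*(f(x,y,.035)-A)).round(4))
    # strip: bright thin pixels
    for x,y in[(386,430),(405,465),(422,500)]: print("strip",f(x,y,.01).round(4),az(f(x,y,.01)).round(1))
    z=np.load("top0.npz")["im"]; print(z[218:248,408:428].min(2))
E
python3 m.py
```

```text
knob px 353.0 150.0 225 centroid [353.  149.6] z 0.095 P [0.6605 0.0892 0.095 ]
knob px 390.5 194.5 231 centroid [390.3 194.5] z 0.0952 P [0.5719 0.0138 0.0952]
[0.661  0.0893] 0.0705 77.3
[0.5717 0.0144] 0.074 184.7
peg 86.5 0.1617
peg 26.2 0.161
peg 325.7 0.1622
peg 146.1 0.1631
strip [ 0.5304 -0.0444] 209.4
strip [ 0.5068 -0.0572] 209.3
strip [ 0.4835 -0.0685] 208.8
[[ 99 102 103 102 104 105 106 103 104 102  84  67  76  87 100 111 117 110
   90  73]
 [ 83  97 101  92 100 103 105 105 104 108  96  70  69  79  91 103 113 117
  108  85]
 [ 83  91  89 113 127  99 103 106 106 108 106  87  67  71  81  94 107 116
  117 109]
 [ 83  82  96 154 172 125 100 104 105 106 108 102  85  71  74  86  99 109
  117 121]
 [ 82  82  95 157 213 183  94 102 105 106 107 108 104  83  67  77  88 101
  112 118]
 [ 81  81  78 126 222 223 122  99 104 105 107 107 109  92  65  70  80  91
  104 114]
 [ 81  82  80  92 179 215 159 109 102 105 105 106 108 101  82  68  71  82
   94 107]
 [ 81  81  81  77 127 181 169 116  97 103 105 106 106 108 103  83  67  73
   86  99]
 [ 82  80  82  80  94 149 175 156 126 100 104 10
[... 1122 characters left out ...]
 102 105
  105 107]
 [ 59  94 112 107 109 109 109 106 104 102 104 102 120 208 239 182  97 104
  107 106]
 [ 49  75 102 108 109 108 107 107 106 103 104 104  98 169 238 221 125 102
  106 106]
 [ 46  55  87 106 108 109 107 108 107 104 102 105 103 121 210 238 184  99
  105 106]
 [ 45  42  68  98 108 109 109 108 108 105 103 104 105 100 172 231 192 114
  103 106]
 [ 45  43  50  78 101 109 110 109 106 107 104 103 104 104 125 149 139 116
  104 106]
 [ 48  45  42  52  79 102 111 109 108 107 106 103 104 105 105 104 106 107
  107 107]
 [ 50  48  44  42  52  78 103 111 110 108 105 102 102 105 107 107 108 111
  110  98]
 [ 51  48  47  46  46  54  76  93 103 109 106 103 101 103 107 110 110 103
   91  71]]
```

```bash
python3 - <<'E'
from m import *
k0=np.array([.661,.0893]);k1=np.array([.5717,.0144]); 
z=np.load("top0.npz")["im"].min(2).astype(float); pts=[]
for r in range(222,243):
    w=np.clip(z[r,408:428]-135,0,None); w[:]=np.where(np.abs(np.arange(408,428)-(412.2+(r-222)*.54))<3,w,0); pts.append(at_z(c,(w*np.arange(408,428)).sum()/w.sum(),r,.0105)[:2])
pts=np.array(pts); m=pts.mean(0); d=np.linalg.svd(pts-m)[2][0]; d*=-np.sign(d[0]); print("strip dir",np.degrees(np.arctan2(d[1],d[0]))%360,"mean",m)
for A0 in([.6455,.0205],[.6456,.0194],[.6459,.023]):
    A0=np.array(A0); w=A0-m; print("axis offset from strip line",(w[0]*d[1]-w[1]*d[0]).round(4))
for t in(107.5,109.1,109.8,110.4):
    M=R.from_euler('z',t,degrees=True).as_matrix()[:2,:2]; a=np.linalg.solve(np.eye(2)-M,k1-M@k0); print(t,a.round(4),np.hypot(*(k1-a)).round(4),np.degrees(np.arctan2(*(k1-a)[::-1]))%360)
E
```

```text
strip dir 208.43258307176018 mean [ 0.50736881 -0.05527609]
axis offset from strip line 0.0009
axis offset from strip line -0.0001
axis offset from strip line 0.0029
107.5 [0.6438 0.0191] 0.0723 183.73810124548376
109.1 [0.643  0.0201] 0.0715 184.53810124548383
109.8 [0.6427 0.0205] 0.0712 184.8881012454838
110.4 [0.6424 0.0208] 0.071 185.18810124548378
```

Emit:
jog_arm:
  rows:
    - [-3.8,0.1,0,0,0,-1.5,0]
    - [-5.1,0.1,0,0,0,-2,0]
    - [-5.1,0.1,0,0,0,-2,0]
    - [-5.1,0.1,0,0,0,-2,0]
    - [-5.1,0.1,0,0,0,-2,0]

```text
time: 10.03
eef_pos: [0.6417, -0.1266, -0.0007]
tcp_rot: [-0.001, 0.009, 1.0, -0.0]
force: [-1.6, -1.3, 0.4]
width: 0.0004
finger_force: 0.5
```

Emit:
jog_arm:
  rows:
    - [-5.1,0.1,0,0,0,-2,0]
    - [-5.1,0.1,0,0,0,-2,0]
    - [-5.1,0.1,0,0,0,-2,0]
    - [-5.1,0.1,0,0,0,-2,0]
    - [-3.8,0.1,0,0,0,-1.5,0]

```text
time: 10.45
eef_pos: [0.6664, -0.1252, -0.0007]
tcp_rot: [-0.0, -0.074, 0.997, -0.0]
force: [-0.0, -2.0, -0.1]
width: 0.0006
finger_force: 0.5
```

Emit:
jog_arm:
  rows:
    - [-2.6,0,0,0,0,-1,0]
    - [-2.6,0,0,0,0,-1,0]
    - [0,0,0,0,0,0,0]
    - [0,0,0,0,0,0,0]

```text
time: 10.78
eef_pos: [0.6719, -0.1238, -0.0005]
tcp_rot: [0.0, -0.09, 0.996, 0.0]
force: [-0.0, -0.1, 0.2]
width: 0.0001
finger_force: 0.0
```

```bash
cat > m2.py <<'E'
from m import *
import fin,sys
n=sys.argv[1]; im,d=robot.capture("top"); np.savez(n+".npz",im=im,d=d); cv2.imwrite(f"pics/{n}.png",cv2.resize(im[85:275,290:480],None,fx=3.15,fy=3.15,interpolation=cv2.INTER_CUBIC))
k,f=meas(n+".npz",(.582,-.012)); a=np.array([.6428,.0203])
print(k, np.hypot(*(k-a)), np.degrees(np.arctan2(*(k-a)[::-1]))%360)
E
python3 m2.py t5
```

```text
10.7833 pos [ 6.719e-01 -1.238e-01 -5.000e-04] r 0.1463 az 280.6 in-az 280.4 F [-0.  -0.1  0.2] q [-0.28  0.57  1.5   0.    1.07 -2.04]
knob px 403.0 191.0 225 centroid [402.9 191.4] z 0.0952 P [ 0.5795 -0.0108  0.0952]
[ 0.57850021 -0.01054596] 0.07131575647875373 205.62801434846367
```

View pics/t5.png

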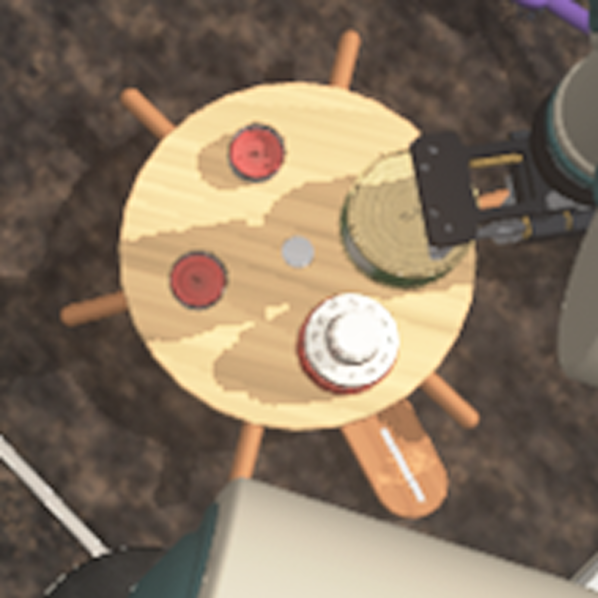

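Emit:
jog_arm:
  rows:
    - [-3.2,0,0,0,0,-1.25,0]
    - [-3.2,0,0,0,0,-1.25,0]
    - [0,0,0,0,0,0,0]
    - [0,0,0,0,0,0,0]

```text
time: 11.17
eef_pos: [0.6784, -0.1228, -0.0005]
tcp_rot: [0.0, -0.112, 0.994, -0.0]
force: [0.1, -0.6, 0.7]
width: 0.0004
finger_force: 0.0
```

```bash
python3 m2.py t6; python3 - <<'E'
from m import *
K=[np.array(x) for x in([.661,.0893],[.5717,.0144],[.5785,-.01055])]
r=least_squares(lambda p:[np.hypot(*(k-p[:2]))-p[2] for k in K],[.643,.02,.071]).x; print(r,[np.degrees(np.arctan2(*(k-r[:2])[::-1]))%360 for k in K])
E
```

```text
11.1667 pos [ 6.784e-01 -1.228e-01 -5.000e-04] r 0.1467 az 283.2 in-az 282.9 F [ 0.1 -0.6  0.7] q [-0.28  0.58  1.49  0.    1.07 -2.08]
knob px 404.5 191.0 231 centroid [404.5 190.9] z 0.0952 P [ 0.5796 -0.0137  0.0952]
[ 0.57972667 -0.0135293 ] 0.07157280193035756 208.20682923728484
[0.64275803 0.02036486 0.07130794] [np.float64(75.17784089438987), np.float64(184.7983615976806), np.float64(205.69244363273637)]
```

Emit:
jog_arm:
  rows:
    - [5,0,0,0,0,0,0]
    - [8,0,0,0,0,0,0]
    - [5,0,-10,0,0,0,0]
    - [0,0,-30,0,0,0,0]
    - [0,0,-40,0,0,0,0]

```text
time: 11.63
eef_pos: [0.6566, -0.1264, 0.0775]
tcp_rot: [-0.004, -0.112, 0.994, 0.002]
force: [0.2, 0.3, 0.8]
width: 0.0006
finger_force: 0.0
```

Emit:
jog_arm:
  rows:
    - [0,0,-40,0,0,0,0]
    - [0,0,-40,0,0,0,0]
    - [0,-30,-40,0,0,0,0]
    - [0,-30,-20,0,0,0,0]
    - [0,0,0,0,0,0,0]

```text
time: 12.05
eef_pos: [0.6756, -0.1869, 0.2199]
tcp_rot: [0.005, -0.11, 0.994, -0.005]
force: [1.3, -0.1, 0.7]
width: 0.0002
finger_force: 0.0
```

```bash
python3 m2.py t7; python3 - <<'E'
from h import *
c=cam("wrist"); im,d=robot.capture("wrist"); cv2.imwrite("pics/w7.png",im); np.savez("w7.npz",im=im,d=d)
for p in([.6456,.02,.042],[.58,-.0135,.095],[.48,-.07,.01]): print(np.round(proj(c,p)))
a=np.load("top0.npz")["im"];b=np.load("t7.npz")["im"]
E
```

```text
12.05 pos [ 0.6756 -0.1869  0.2199] r 0.2092 az 278.4 in-az 282.7 F [ 1.3 -0.1  0.7] q [-0.37  0.45  1.15 -0.    1.53 -2.16]
knob px 404.5 191.0 231 centroid [404.4 190.8] z 0.0952 P [ 0.5796 -0.0137  0.0952]
[ 0.57981292 -0.01351229] 0.07148875780042002 208.22748490684188
[508. 196.]
[528. 132.]
[465.  22.]
```

```bash
python3 - <<'E'
from h import *
w=np.load("w7.npz"); im=w["im"]; c=cam("wrist"); P=cloud(c,w["d"])
k=(P[...,2]>.088)&(P[...,2]<.105)&(np.hypot(P[...,0]-.58,P[...,1]+.0135)<.03); kp=np.argwhere(k).mean(0)[::-1]; print(kp,k.sum(),P[k][:,2].mean())
K=at_z(c,*kp,.0955)[:2]
mn=im.min(2); sat=im.max(2).astype(int)-mn
reg=np.hypot(P[...,0]-.6456,P[...,1]-.021)<.016; cp=reg&(sat<35); q=np.argwhere(cp).mean(0)[::-1]; A=at_z(c,*q,.0425)[:2]; print("cap",q,cp.sum(),A)
d=np.array([np.cos(np.radians(208.43)),np.sin(np.radians(208.43))]); rel=P[...,:2]-np.array([.6456,.0200]); t=rel@d; n=rel@np.array([-d[1],d[0]])
s=(t>.125)&(t<.188)&(abs(n)<.012)&(sat<40)&(mn>110)&(P[...,2]<.025); q=np.argwhere(s)[:,::-1]; print("strip px",len(q))
S=np.array([at_z(c,u,v,.0105)[:2] for u,v in q]); m=S.mean(0); v=np.linalg.svd(S-m)[2][0]; v*=-np.sign(v[0])
az=lambda x:np.degrees(np.arctan2(x[1],x[0]))%360
print("strip dir",az(v),"A->strip mean",az(m-A),"timer",az(K-A),np.hypot(*(K-A)),K,"perp timer off line mm",1e3*((K-m)@np.array([-v[1],v[0]])),"perp axis",1e3*((A-m)@np.array([-v[1],v[0]])))
# bystander changes in the top picture, tealights
a=np.load("top0.npz")["im"];b=np.load("t7.npz")["im"]; D=cv2.absdiff(a,b).max(2)
for nme,(x0,x1,y0,y1) in dict(mug=(175,232,240,300),glass=(244,288,92,142),peeler=(248,272,180,264),spoon=(235,270,288,360)).items(): print(nme,(D[y0:y1,x0:x1]>40).mean().round(3))
E
```

```text
[527.69103568 133.40469974] 1149 0.0935556723295793
cap [510.36734694 196.26190476] 294 [0.6422006 0.024299 ]
strip px 222
strip dir 208.6819343869756 A->strip mean 208.84565758730258 timer 209.82126452164945 0.07235795591861745 [ 0.57942422 -0.01168432] perp timer off line mm 0.9891915004158988 perp axis -0.44955612609650164
mug 0.0
glass 0.0
peeler 0.088
spoon 0.0
```

```bash
python3 - <<'E'
from h import *
robot_im,_=robot.capture("top")
for im in(np.load("top0.npz")["im"],np.load("t4.npz")["im"],np.load("t7.npz")["im"],robot_im):
    h=cv2.cvtColor(im,cv2.COLOR_BGR2HSV)[170:270,240:285]; m=((h[...,0]>35)&(h[...,0]<75)&(h[...,1]>100)&(h[...,2]>60)).astype(np.uint8)
    q=np.argwhere(m); print(len(q),q.mean(0).round(2),cv2.minAreaRect(q[:,::-1].astype(np.float32)))
a=np.load("top0.npz")["im"]; D=cv2.absdiff(a,robot_im).max(2)[180:264,248:272]>40; print(np.argwhere(D).min(0),np.argwhere(D).max(0),D.sum()); print(robot.state()["force"])
E
```

```text
533 [67.87 18.99] ((18.925186157226562, 66.99626159667969), (12.134841918945312, 48.33961486816406), 2.8624050617218018)
529 [67.97 18.89] ((18.925186157226562, 66.99626159667969), (12.134841918945312, 48.33961486816406), 2.8624050617218018)
537 [67.85 19.  ] ((18.904977798461914, 66.9954833984375), (12.176679611206055, 48.32619094848633), 2.7263107299804688)
539 [67.85 19.  ] ((18.950124740600586, 66.99751281738281), (12.184779167175293, 48.33961486816406), 2.862405300140381)
[4 3] [33 23] 177
[ 0.28898215  0.14896623 -0.1943118 ]
```

Bystanders are unmoved (the change near the peeler is only a shadow), the timer is on the tongue line, and the arm is clear of everything.

```bash
python3 -c "
from plant import robot
print(robot.job_done())"
```

```text
the job is handed in; nothing more can be done
None
```

I turned the turntable by its pegs until the timer stood at the front, about 1° or 1 mm from the tongue's line. The mug, glass, peeler and teaspoon had not moved, the arm was clear, and I handed the job in at about 12 s; the hand-in gave no verdict.

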